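# Open the drinks urn

### The job

The steel drinks urn needs refilling: unscrew its black cap by turning it counter-clockwise, never forcing or yanking it off the thread, and lift it clear. Then set the cap down gently, without dropping it, the right way up with its whole base on the main slab of the wooden cutting board, let go of it, and leave the measuring cup, the glass tumbler and the wooden spoon as they are.

Things in the scene. Friction and masses are not known exactly. Their poses are not given: they have to be found in the camera images.
- cap_center (a point): Centre (half-way up) of the loose black ribbed screw cap on the urn: upright cylinder, 56 mm in diameter, 44 mm high, z up through its flat closed top (22 mm above this point). Upper 20 mm solid, below it an open 24 mm deep skirt. About 0.09 kg. Grip it across the 56 mm at any yaw; leave the fingers' tips at least 3 mm above its lower edge.
- cap_rim (a point): Centre of the cap's open lower edge, 22 mm below its centre. Thread: counter-clockwise seen from above (yaw grows) raises the cap 20 mm per turn (3.2 mm per rad), with about 2 mm up-down play. It is free after 245 to 295 degrees (4.3 to 5.1 rad) and a rise of 15 to 17 mm; half a turn more and it drops back in. It turns easily and stays put when released.
- mouth (a point): Centre of the rim of the urn's filling neck, inside the cap, 180 mm above the table. The neck (45 mm over its thread) rises 30 mm from the urn's shoulder, which is 68 mm across and then slopes down. With the cap screwed home this point is 2 mm above the cap's centre; the cap is wholly clear once its centre is over 22 mm above this point.
- urn: Steel drinks urn fixed to the table, a drum 170 mm in diameter with its shoulder 150 mm high, black tap at its own -x side, small carrying grips at its +y and -y sides. Origin at the centre of its underside, z through the neck.
- board_top (a point): Centre of the top face of the fixed wooden cutting board, 18 mm above the table. Main slab 240 mm along its own x and 160 mm along its own y, bare and level; a narrow handle (65 mm long, 32 mm wide) sticks out at its +x end and does not count as board.
- plate: Fixed round white plate of sliced chorizo, 210 mm in diameter and 30 mm high with its heap; origin at the centre of its underside. It stands on the other side of the urn from the board.
- measuring_cup: Loose white plastic measuring cup with a side handle, 76 mm in diameter, 95 mm high, upright, beyond the urn; origin at the centre of its underside. Leave it alone.
- tumbler: Loose glass tumbler, 68 mm in diameter, 90 mm high, upright, beyond the urn; origin at the centre of its underside. Leave it alone.
- spoon: Loose wooden spoon 200 mm long lying flat on the table between the measuring cup and the tumbler; origin under its middle. Leave it alone.
Mind the look-alikes: they are no part of the job. Of the things shaped like the part that bears cap_center, the black one is meant.

How it is judged:
By the outcome, as a careful person would: the job done as asked, in the order asked, and still so for the second after the job is handed in, with the robot touching nothing.
It also fails if it takes over 64 s, if anything falls off the work surface, if the arm or the gripper's body presses on something with over 40 N, if the wrist force passes 120 N, or if a joint passes its speed limit or range.

### The arm

A 7-joint arm with a two-finger parallel gripper is mounted at the origin on the work surface. World frame = base frame: x ahead of the robot, y to its left, z up, the work surface at z = 0. Lengths are in m, angles in rad, forces in N, time in s.
With the tool pointing down it reaches from about 0.35 to 0.9 m from the base axis. Payload 8.1 kg.
Tool frame: the origin (TCP) lies at the very end of the fingers, on their centre line; the grasp point (between the pads) lies grip_point_offset behind it (grip_point_offset is the distance from the TCP to the grasp point, in m); z points along the fingers, y is the direction in which the jaws open and shut (so a half turn about z gives the same grasp; the last joint's range is limited). The gripper opens to 92 mm and grips with 3 to 60 N. Pads are 19 mm wide; open, the fingers measure 130 mm over their backs; the gripper's body (75 mm by 190 mm) begins 47 mm behind the grasp point.
Start: joints at [-1.21, 0.434, 0.025, 1.573, -0.012, 1.134, -0.075], TCP at [0.28, 0.559, 0.227] pointing down, gripper open.
Joint ranges: [-2.62, 2.62], [-0.44, 2.09], [-1.27, 1.32], [0.08, 2.57], [-1.32, 4.46], [0.12, 2], [-2.74, 2.74]. Speed limits (rad/s): [2.22, 2.22, 3.01, 3.01, 3.14, 3.14, 3.14].

### API

Orientations are given as a rotation vector (axis times angle).
In Python, from cell import * gives the robot as it stands.
- The arm moves only by the tool drive_tool, never from a script. Its argument "increments" is a list of rows, each an object of numbers: "grip": the gripper's target within -1 to 1 (shut at 1, half-way at 0, fully open at -1); "tx", "ty", "tz": the shift along the world's x, y, z normalised to -1 to 1, where 1 is 400 mm; "turn": the turn about the world's z normalised to -1 to 1, where 1 is 60 degrees. In form: [{"grip": .., "tx": .., "ty": .., "tz": .., "turn": ..}, ...]. A call has 1 to 20 rows; each row is the pose to reach, as a shift and turn from the pose measured when the call began; what a row does not reach only later rows make up. A row lasts 1/10 s, in which the tool goes at most 50 mm and 8.59 degrees, less where a joint would pass 70% of its speed; a pose out of reach is approached as far as the arm can. A call with a number of a shift or a turn outside -1 to 1 is refused whole. A call with a gripper value outside its range is refused whole. The fingers move at their own pace and stop on an object; "newtons" is the grip in N (left out, the last holds). Time passes only in rows, so rows that repeat a pose let the fingers close. It gives the time, the measured TCP pose, the force and the opening at its end, in the units of the state.
- observe(): the state, without advancing time (a new reading comes with each control period).
- get_image(name): name is "side" or "top"; returns the picture (400x640x3 uint8, red, green, blue); there is no depth.
- camera_info(name): a dict with "fx", "fy", "cx", "cy" (pixels), "distortion" ([k1, k2, p1, p2, k3] as OpenCV has them; the pictures are not rectified), "eye" and "rotation" of the camera in the world. Camera axes: x right, y down, z forward; pixel columns grow to the right and rows downward; lengths in m; the calibration is good to about 2 mm. A picture is of the moment at which its call begins. camera_info takes no time and is no camera call.
- sign_off(): hands the job in, once; it reports no verdict.
The state is a dict: "clock": time; "joints": joint angles; "dq": joint speeds; "joint_efforts": joint torques, N m; "position": TCP position; "ee_rot": TCP orientation; "force": force on the tool from outside, world axes, zero at the start; "ft_torque": the same for the moment, N m; "width": opening from 0.0 (shut) to 1.0 (fully open).
Only numpy, scipy, OpenCV 4.12 (cv2) and the standard library are available. Lean on these libraries where they do the work, as an engineer would, in place of code of your own. Each camera call takes 0.05 s, during which the arm holds its last target. There are 200 camera calls.

## Working session

There is one attempt and no reset: what is moved stays moved. The work goes in short steps, Python scripts to look and compute and a tool call to move; the robot and the scene stay as the last step left them, time stands still between calls to the robot, and variables do not carry over. Pictures are saved under pics/ and viewed, about 8 in all and at most 12, crops included, and the job is handed in when it is done.

Besides the shell and the picture viewer there is one more tool, called after "Emit:" by a JSON object that holds its "fn" and its "kwargs", one argument or row to a line. drive_tool: Moves the arm, as the interface text tells. Its arguments: {"type":"object","properties":{"increments":{"type":"array","items":{"type":"object","properties":{"grip":{"type":"number"},"tx":{"type":"number"},"ty":{"type":"number"},"tz":{"type":"number"},"turn":{"type":"number"}}}},"newtons":{"type":"number"}},"required":["increments"]}

```bash
mkdir -p pics; python3 - <<'E'
from cell import *
import cv2
for n in("top","side"):
    cv2.imwrite(f"pics/{n}0.png",get_image(n)[:,:,::-1]); print(camera_info(n))
s=observe();print(s)
try: print(grip_point_offset)
except Exception as e: print(e)
E
```

```text
{'fx': 371.4482236660438, 'fy': 371.4482236660438, 'cx': 319.5780012646109, 'cy': 199.52097903462231, 'distortion': array([-0.08755817,  0.        ,  0.        ,  0.        ,  0.        ]), 'eye': array([0.43531867, 0.00857971, 1.09394068]), 'rotation': array([-2.16597526,  2.14607632, -0.1692689 ])}
{'fx': 471.04560989502266, 'fy': 471.04560989502266, 'cx': 322.78811720348966, 'cy': 190.5874241083885, 'distortion': array([-0.08181544,  0.        ,  0.        ,  0.        ,  0.        ]), 'eye': array([-0.11513517, -0.68397768,  0.74299109]), 'rotation': array([-1.99984954,  0.80802241, -0.44222868])}
{'clock': 0.1, 'joints': array([-1.20957229,  0.43516546,  0.02497561,  1.57398832, -0.01157948,
        1.13398227, -0.07514508]), 'dq': array([-0.0022423 , -0.00103441, -0.00096124, -0.0017456 , -0.0002192 ,
       -0.00097404, -0.00020954]), 'joint_efforts': array([ 3.52678246e-03, -6.69128251e+01,  9.87929665e-01, -3.15147436e+01,
       -6.05868339e-02,  3.72576539e-02,  3.35750065e-05]), 'position': array([0.27946213, 0.55854376, 0.2260228 ]), 'ee_rot': array([-7.22183336e-01, -3.05727701e+00,  2.17965456e-03]), 'force': array([-1.28682136, -0.00250663, -0.36821042]), 'ft_torque': array([-0.0092215 ,  0.00782896,  0.01202514]), 'width': 1.0020501829429516}
0.0188
```

View pics/top0.png

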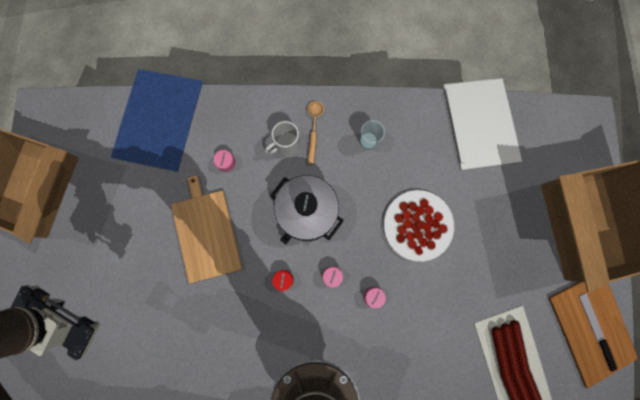

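View pics/side0.png

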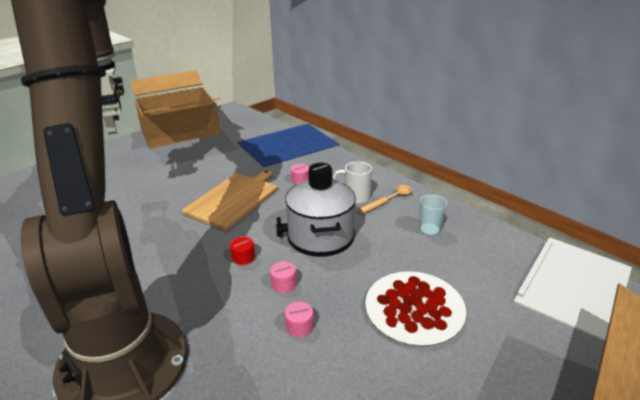

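The top view shows the black cap at about (306,204). The board's corners are near (172,207), (226,190), (242,268) and (189,283), with its handle at (194,185). The side view shows the cap at about (320,176). The red and pink caps on the table are look-alikes.

```bash
cat > h.py <<'E'
from cell import *
import cv2, numpy as np
from scipy.spatial.transform import Rotation as R
def KD(n):
    c=camera_info(n);return c,np.array([[c['fx'],0,c['cx']],[0,c['fy'],c['cy']],[0,0,1]]),np.array(c['distortion'])
def ray(n,uv):
    c,K,D=KD(n);p=cv2.undistortPoints(np.array([[uv]],float),K,D)[0,0]
    return np.array(c['eye']),R.from_rotvec(c['rotation']).apply([p[0],p[1],1])
def at(n,uv,z):
    e,d=ray(n,uv);return e+d*(z-e[2])/d[2]
def proj(n,P):
    c,K,D=KD(n);Ri=R.from_rotvec(c['rotation']).inv()
    return cv2.projectPoints(np.atleast_2d(P).astype(float),Ri.as_rotvec(),Ri.apply(-np.array(c['eye'])),K,D)[0][:,0]
E
python3 - <<'E'
from h import *
t=cv2.imread("pics/top0.png");s=cv2.imread("pics/side0.png")
for uv in[(172,207),(226,190),(242,268),(189,283),(194,185)]: print(uv,at("top",uv,.018)[:2])
print("cap",at("top",(306,204),.2), "plate",at("top",(419,225),.01),"urn",at("top",(307,208),.12))
for n,im,(x0,y0,x1,y1) in(("top",t,(290,188,322,222)),("side",s,(304,158,336,192))):
    m=(im.max(2)<60).astype(np.uint8);q=np.zeros_like(m);q[y0:y1,x0:x1]=m[y0:y1,x0:x1]
    k,l,st,c=cv2.connectedComponentsWithStats(q);i=1+st[1:,4].argmax();print(n,st[i],c[i])
print("side cap ctr pred",proj("side",at("top",(306,204),.2)-[0,0,.022]))
a=cv2.resize(t[184:226,284:330],None,fx=8,fy=8,interpolation=2);b=cv2.resize(s[155:197,297:343],None,fx=8,fy=8,interpolation=2)
cv2.imwrite("pics/c.png",np.hstack([a,b]))
E
```

```text
(172, 207) [0.56083921 0.4253185 ]
(226, 190) [0.61297006 0.26707898]
(242, 268) [0.38740492 0.21201962]
(189, 283) [0.34231735 0.36356389]
(194, 185) [0.62703997 0.36321321]
cap [0.55049685 0.02736749 0.2       ] plate [ 0.51578844 -0.30264324  0.01      ] urn [0.55018999 0.02627199 0.12      ]
top [294 192  23  24 367] [305.23978202 203.28610354]
side [309 163  23  27 499] [320.08016032 176.58316633]
side cap ctr pred [[319.270516   177.37415728]]
```

View pics/c.png

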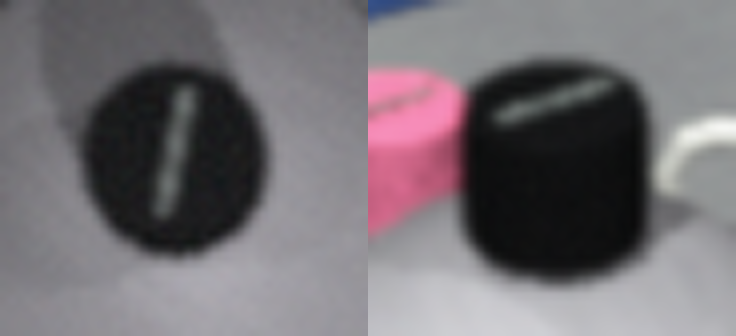

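```bash
python3 - <<'E'
from h import *
e1,d1=ray("top",(305.4,203.4));e2,d2=ray("side",(320.2,176.4))
A=np.c_[d1,-d2];s=np.linalg.lstsq(A,e2-e1,rcond=None)[0];p,q=e1+d1*s[0],e2+d2*s[1]
print(p,q)
from scipy.optimize import least_squares
f=lambda P:np.r_[proj("top",[P[0],P[1],.195])[0]-[305.4,203.4],proj("side",[P[0],P[1],.178])[0]-[320.2,176.4]]
r=least_squares(f,[.55,.03]);print(r.x,r.fun)
E
```

```text
[0.55480991 0.02933888 0.17807494] [0.55515562 0.02904433 0.17811337]
[0.55356378 0.02863432] [ 0.13680261 -0.38960291 -0.36342848  0.33478677]
```

Emit:
{"fn": "drive_tool", "kwargs": {
  "increments": [
    {"tx":0.5,"ty":-0.97,"tz":0.08,"grip":-1},
    {"tx":0.5,"ty":-0.97,"tz":0.08,"grip":-1},
    {"tx":0.5,"ty":-0.97,"tz":0.08,"grip":-1},
    {"tx":0.5,"ty":-0.97,"tz":0.08,"grip":-1},
    {"tx":0.5,"ty":-0.97,"tz":0.08,"grip":-1},
    {"tx":0.5,"ty":-0.97,"tz":0.08,"grip":-1},
    {"tx":0.5,"ty":-0.97,"tz":0.08,"grip":-1},
    {"tx":0.5,"ty":-0.97,"tz":0.08,"grip":-1},
    {"tx":0.5,"ty":-0.97,"tz":0.08,"grip":-1},
    {"tx":0.5,"ty":-0.97,"tz":0.08,"grip":-1},
    {"tx":0.5,"ty":-0.97,"tz":0.08,"grip":-1},
    {"tx":0.5,"ty":-0.97,"tz":0.08,"grip":-1}
  ]
}}

```text
invalid input
```

```bash
python3 - <<'E'
from h import *
s=observe();print(s['clock'],s['position'],s['joints'],s['ee_rot'])
print((np.array([.551,.029,.25])-s['position'])/.4)
E
```

```text
0.1 [0.27946213 0.55854376 0.2260228 ] [-1.20957229  0.43516546  0.02497561  1.57398832 -0.01157948  1.13398227
 -0.07514508] [-7.22183336e-01 -3.05727701e+00  2.17965456e-03]
[ 0.67884468 -1.3238594   0.05994301]
```

Emit:
{"fn": "drive_tool", "kwargs": {
  "increments": [
    {"tx":0.5,"ty":-0.97,"tz":0.08,"turn":0,"grip":-1},
    {"tx":0.5,"ty":-0.97,"tz":0.08,"turn":0,"grip":-1},
    {"tx":0.5,"ty":-0.97,"tz":0.08,"turn":0,"grip":-1},
    {"tx":0.5,"ty":-0.97,"tz":0.08,"turn":0,"grip":-1},
    {"tx":0.5,"ty":-0.97,"tz":0.08,"turn":0,"grip":-1},
    {"tx":0.5,"ty":-0.97,"tz":0.08,"turn":0,"grip":-1},
    {"tx":0.5,"ty":-0.97,"tz":0.08,"turn":0,"grip":-1},
    {"tx":0.5,"ty":-0.97,"tz":0.08,"turn":0,"grip":-1},
    {"tx":0.5,"ty":-0.97,"tz":0.08,"turn":0,"grip":-1},
    {"tx":0.5,"ty":-0.97,"tz":0.08,"turn":0,"grip":-1}
  ],
  "newtons": 15
}}

```text
clock: 1.1
position: [0.4818, 0.1644, 0.2584]
ee_rot: [0.735, 3.053, -0.005]
force: [0.5, -0.6, -0.1]
width: 1.002
```

```bash
python3 - <<'E'
from h import *
s=observe();print(s['clock'],s['position'],s['joints'],s['ee_rot'])
print((np.array([.5535,.0287,.25])-s['position'])/.4)
E
```

```text
1.1 [0.48183145 0.16443395 0.25840603] [-0.61009606  0.21554051  0.21158654  1.81744299 -0.04620169  1.11413086
  0.71518736] [ 0.73528968  3.05255991 -0.00477418]
[ 0.17917138 -0.33933487 -0.02101508]
```

Emit:
{"fn": "drive_tool", "kwargs": {
  "increments": [
    {"tx":0.18,"ty":-0.34,"tz":-0.02,"turn":-1,"grip":-1},
    {"tx":0.18,"ty":-0.34,"tz":-0.02,"turn":-1,"grip":-1},
    {"tx":0.18,"ty":-0.34,"tz":-0.02,"turn":-1,"grip":-1},
    {"tx":0.18,"ty":-0.34,"tz":-0.02,"turn":-1,"grip":-1},
    {"tx":0.18,"ty":-0.34,"tz":-0.02,"turn":-1,"grip":-1},
    {"tx":0.18,"ty":-0.34,"tz":-0.02,"turn":-1,"grip":-1},
    {"tx":0.18,"ty":-0.34,"tz":-0.02,"turn":-1,"grip":-1},
    {"tx":0.18,"ty":-0.34,"tz":-0.02,"turn":-1,"grip":-1}
  ]
}}

```text
clock: 1.9
position: [0.5535, 0.0293, 0.2499]
ee_rot: [-2.166, -2.275, 0.007]
force: [-0.3, -0.8, 0.2]
width: 0.999
```

Emit:
{"fn": "drive_tool", "kwargs": {
  "increments": [
    {"tx":0,"ty":0,"tz":0,"turn":-1,"grip":-1},
    {"tx":0,"ty":0,"tz":0,"turn":-1,"grip":-1},
    {"tx":0,"ty":0,"tz":0,"turn":-1,"grip":-1},
    {"tx":0,"ty":0,"tz":0,"turn":-1,"grip":-1},
    {"tx":0,"ty":0,"tz":0,"turn":-1,"grip":-1},
    {"tx":0,"ty":0,"tz":0,"turn":-1,"grip":-1},
    {"tx":0,"ty":0,"tz":0,"turn":-1,"grip":-1},
    {"tx":0,"ty":0,"tz":0,"turn":-1,"grip":-1}
  ]
}}

```text
clock: 2.7
position: [0.5533, 0.0299, 0.2496]
ee_rot: [-3.01, -0.89, 0.006]
force: [-0.1, -0.2, 0.4]
width: 1.002
```

```bash
python3 - <<'E'
from h import *
s=observe();print(s['clock'],s['position'],s['joints'],s['ee_rot'],s['force'],s['ft_torque'])
print((np.array([.5535,.0287,.165])-s['position'])/.4)
E
```

```text
2.7 [0.55333094 0.02994891 0.24961715] [-0.6783721   0.34568919  0.71641384  1.75297258 -0.24888488  1.14008494
 -0.88114148] [-3.01017264 -0.88992894  0.00624066] [-0.12924193 -0.17833628  0.37438096] [-0.07703541  0.14663352  0.01373167]
[ 0.00042266 -0.00312227 -0.21154286]
```

Emit:
{"fn": "drive_tool", "kwargs": {
  "increments": [
    {"tx":0,"ty":-0.003,"tz":0,"turn":-1,"grip":-1},
    {"tx":0,"ty":-0.003,"tz":0,"turn":-1,"grip":-1},
    {"tx":0,"ty":-0.003,"tz":0,"turn":-1,"grip":-1},
    {"tx":0,"ty":-0.003,"tz":0,"turn":-1,"grip":-1},
    {"tx":0,"ty":-0.003,"tz":0,"turn":-1,"grip":-1},
    {"tx":0,"ty":-0.003,"tz":0,"turn":-1,"grip":-1},
    {"tx":0,"ty":-0.003,"tz":-0.05,"turn":-1,"grip":-1},
    {"tx":0,"ty":-0.003,"tz":-0.1,"turn":-1,"grip":-1},
    {"tx":0,"ty":-0.003,"tz":-0.15,"turn":-1,"grip":-1},
    {"tx":0,"ty":-0.003,"tz":-0.18,"turn":-1,"grip":-1},
    {"tx":0,"ty":-0.003,"tz":-0.21,"turn":-1,"grip":-1},
    {"tx":0,"ty":-0.003,"tz":-0.21,"turn":-1,"grip":-1}
  ]
}}

```text
clock: 3.9
position: [0.5526, 0.0289, 0.1644]
ee_rot: [-3.052, 0.731, 0.006]
force: [-0.6, 0.8, -0.4]
width: 1.002
```

```bash
python3 - <<'E'
from h import *
s=observe();print(s['clock'],s['position'],s['joints'],s['ee_rot'],s['force'],s['ft_torque'])
cv2.imwrite("pics/d.png",np.hstack([cv2.resize(get_image("top")[160:250,260:350,::-1],(400,400)),cv2.resize(get_image("side")[120:210,270:360,::-1],(400,400))]))
E
```

```text
3.9 [0.55259854 0.02890848 0.16442932] [-0.77735494  0.50084263  0.91055117  1.87543895 -0.47284664  0.99997202
 -1.70079079] [-3.05169894  0.73052185  0.00637576] [-0.56832385  0.7752354  -0.41589853] [-0.03332998  0.17419352  0.06330294]
```

View pics/d.png

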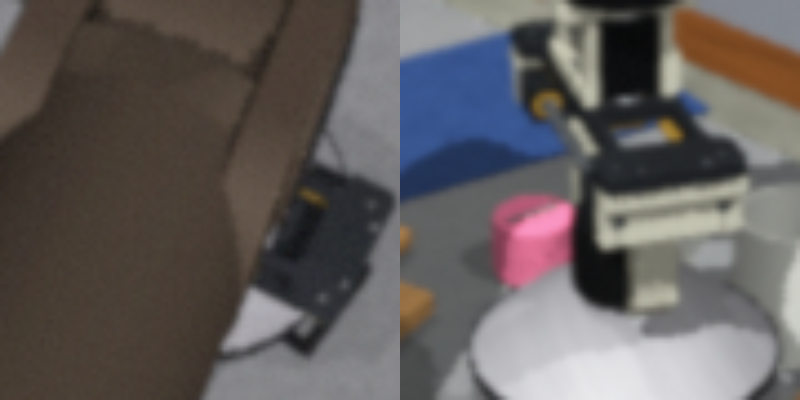

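The fingers straddle the black cap, about at the right crop's (620,260). I'll close on it.

Emit:
{"fn": "drive_tool", "kwargs": {
  "increments": [
    {"tx":0,"ty":0,"tz":0,"turn":0,"grip":1},
    {"tx":0,"ty":0,"tz":0,"turn":0,"grip":1},
    {"tx":0,"ty":0,"tz":0,"turn":0,"grip":1},
    {"tx":0,"ty":0,"tz":0,"turn":0,"grip":1},
    {"tx":0,"ty":0,"tz":0,"turn":0,"grip":1},
    {"tx":0,"ty":0,"tz":0,"turn":0,"grip":1},
    {"tx":0,"ty":0,"tz":0,"turn":0,"grip":1},
    {"tx":0,"ty":0,"tz":0,"turn":0,"grip":1},
    {"tx":0,"ty":0,"tz":0,"turn":0,"grip":1},
    {"tx":0,"ty":0,"tz":0,"turn":0,"grip":1}
  ],
  "newtons": 15
}}

```text
clock: 5.0
position: [0.5536, 0.0287, 0.166]
ee_rot: [-3.05, 0.732, 0.003]
force: [-1.7, 0.1, 3.3]
width: 0.604
```

Emit:
{"fn": "drive_tool", "kwargs": {
  "increments": [
    {"tx":0,"ty":0,"tz":0.001,"turn":0.1,"grip":1},
    {"tx":0,"ty":0,"tz":0.002,"turn":0.2,"grip":1},
    {"tx":0,"ty":0,"tz":0.003,"turn":0.3,"grip":1},
    {"tx":0,"ty":0,"tz":0.004,"turn":0.4,"grip":1},
    {"tx":0,"ty":0,"tz":0.005,"turn":0.5,"grip":1},
    {"tx":0,"ty":0,"tz":0.006,"turn":0.6,"grip":1},
    {"tx":0,"ty":0,"tz":0.006,"turn":0.7,"grip":1},
    {"tx":0,"ty":0,"tz":0.007,"turn":0.8,"grip":1},
    {"tx":0,"ty":0,"tz":0.008,"turn":0.9,"grip":1},
    {"tx":0,"ty":0,"tz":0.0085,"turn":1,"grip":1},
    {"tx":0,"ty":0,"tz":0.0085,"turn":1,"grip":1}
  ]
}}

```text
clock: 6.1
position: [0.5535, 0.0284, 0.1693]
ee_rot: [-3.009, -0.894, 0.006]
force: [-0.2, 0.0, 0.2]
width: 0.606
```

```bash
cat > st.py <<'E'
from h import *
s=observe()
for k in('clock','position','joints','force','ft_torque','width'):print(k,np.round(s[k],4))
y=R.from_rotvec(s['ee_rot']).as_matrix()[:,1];print("yaw",np.degrees(np.arctan2(y[1],y[0])))
E
python3 st.py
```

```text
clock 6.1
position [0.5535 0.0284 0.1693]
joints [-0.5987  0.4211  0.6237  1.8537 -0.297   0.9651 -0.8374]
force [-0.2061  0.0116  0.2107]
ft_torque [-0.0882  0.1501 -0.0195]
width 0.6059
yaw -56.91737200981137
```

Emit:
{"fn": "drive_tool", "kwargs": {
  "increments": [
    {"tx":0,"ty":0,"tz":0.001,"turn":0.1,"grip":1},
    {"tx":0,"ty":0,"tz":0.002,"turn":0.2,"grip":1},
    {"tx":0,"ty":0,"tz":0.003,"turn":0.3,"grip":1},
    {"tx":0,"ty":0,"tz":0.004,"turn":0.4,"grip":1},
    {"tx":0,"ty":0,"tz":0.005,"turn":0.5,"grip":1},
    {"tx":0,"ty":0,"tz":0.006,"turn":0.6,"grip":1},
    {"tx":0,"ty":0,"tz":0.006,"turn":0.7,"grip":1},
    {"tx":0,"ty":0,"tz":0.007,"turn":0.8,"grip":1},
    {"tx":0,"ty":0,"tz":0.008,"turn":0.9,"grip":1},
    {"tx":0,"ty":0,"tz":0.0085,"turn":1,"grip":1},
    {"tx":0,"ty":0,"tz":0.0085,"turn":1,"grip":1}
  ]
}}

```text
clock: 7.2
position: [0.5535, 0.0283, 0.1727]
ee_rot: [-2.162, -2.278, 0.008]
force: [-0.2, -0.1, 1.2]
width: 0.606
```

Emit:
{"fn": "drive_tool", "kwargs": {
  "increments": [
    {"tx":0,"ty":0,"tz":0.001,"turn":0.1,"grip":1},
    {"tx":0,"ty":0,"tz":0.002,"turn":0.2,"grip":1},
    {"tx":0,"ty":0,"tz":0.003,"turn":0.3,"grip":1},
    {"tx":0,"ty":0,"tz":0.004,"turn":0.4,"grip":1},
    {"tx":0,"ty":0,"tz":0.005,"turn":0.5,"grip":1},
    {"tx":0,"ty":0,"tz":0.006,"turn":0.6,"grip":1},
    {"tx":0,"ty":0,"tz":0.006,"turn":0.7,"grip":1},
    {"tx":0,"ty":0,"tz":0.007,"turn":0.8,"grip":1},
    {"tx":0,"ty":0,"tz":0.008,"turn":0.9,"grip":1},
    {"tx":0,"ty":0,"tz":0.0085,"turn":1,"grip":1},
    {"tx":0,"ty":0,"tz":0.0085,"turn":1,"grip":1}
  ]
}}

```text
clock: 8.3
position: [0.5535, 0.0281, 0.176]
ee_rot: [0.738, 3.052, -0.007]
force: [-0.7, 0.1, 0.9]
width: 0.606
```

```bash
python3 st.py
```

```text
clock 8.3
position [0.5535 0.0281 0.176 ]
joints [-0.2415  0.3681  0.1211  1.8207 -0.0473  0.9561  0.9953]
force [-0.6621  0.1115  0.9394]
ft_torque [ 0.0341 -0.0441 -0.0032]
width 0.6064
yaw 62.818326348622556
```

Emit:
{"fn": "drive_tool", "kwargs": {
  "increments": [
    {"tx":0,"ty":0,"tz":0.001,"turn":0.1,"grip":1},
    {"tx":0,"ty":0,"tz":0.002,"turn":0.2,"grip":1},
    {"tx":0,"ty":0,"tz":0.003,"turn":0.3,"grip":1},
    {"tx":0,"ty":0,"tz":0.004,"turn":0.4,"grip":1},
    {"tx":0,"ty":0,"tz":0.005,"turn":0.5,"grip":1},
    {"tx":0,"ty":0,"tz":0.006,"turn":0.6,"grip":1},
    {"tx":0,"ty":0,"tz":0.006,"turn":0.7,"grip":1},
    {"tx":0,"ty":0,"tz":0.007,"turn":0.8,"grip":1},
    {"tx":0,"ty":0,"tz":0.008,"turn":0.9,"grip":1},
    {"tx":0,"ty":0,"tz":0.0085,"turn":1,"grip":1},
    {"tx":0,"ty":0,"tz":0.0085,"turn":1,"grip":1}
  ]
}}

```text
clock: 9.4
position: [0.5535, 0.028, 0.1793]
ee_rot: [-0.88, 3.012, -0.005]
force: [0.3, 0.7, 1.6]
width: 0.604
```

```bash
python3 st.py; python3 - <<'E'
from h import *
cv2.imwrite("pics/e.png",np.hstack([cv2.resize(get_image("top")[160:250,260:350,::-1],(400,400)),cv2.resize(get_image("side")[120:210,270:360,::-1],(400,400))]))
E
```

```text
clock 9.4
position [0.5535 0.028  0.1793]
joints [-0.0657  0.3691 -0.11    1.8052  0.0513  0.9661  1.9418]
force [0.3256 0.7262 1.633 ]
ft_torque [0.1172 0.0986 0.0098]
width 0.6038
yaw 122.56919819123972
```

View pics/e.png

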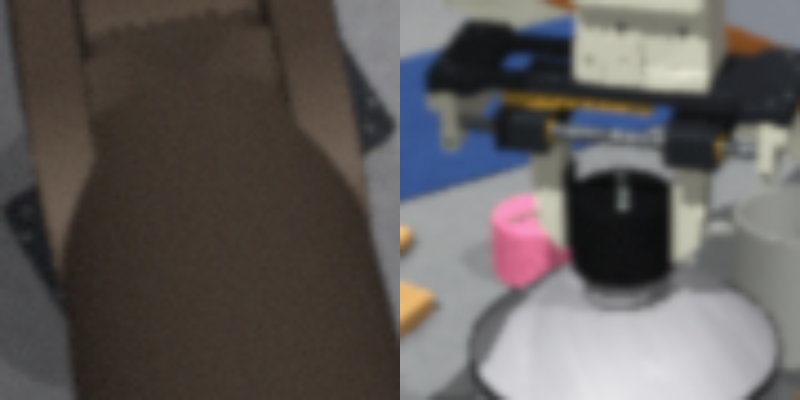

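The cap has risen about 13 mm and the neck shows under it, at about (625,295) in the right crop; its mark has turned too. I'm near the joint-7 range, so I'll regrip.

Emit:
{"fn": "drive_tool", "kwargs": {
  "increments": [
    {"tx":0,"ty":0,"tz":0,"turn":0,"grip":-1},
    {"tx":0,"ty":0,"tz":0,"turn":0,"grip":-1},
    {"tx":0,"ty":0,"tz":0,"turn":0,"grip":-1},
    {"tx":0,"ty":0,"tz":0,"turn":0,"grip":-1},
    {"tx":0,"ty":0,"tz":0,"turn":0,"grip":-1},
    {"tx":0,"ty":0,"tz":0,"turn":0,"grip":-1},
    {"tx":0,"ty":0,"tz":0,"turn":-0.14,"grip":-1},
    {"tx":0,"ty":0,"tz":0,"turn":-0.28,"grip":-1},
    {"tx":0,"ty":0,"tz":0,"turn":-0.42,"grip":-1},
    {"tx":0,"ty":0,"tz":0,"turn":-0.56,"grip":-1},
    {"tx":0,"ty":0,"tz":0,"turn":-0.7,"grip":-1},
    {"tx":0,"ty":0,"tz":0,"turn":-0.84,"grip":-1},
    {"tx":0,"ty":0,"tz":0,"turn":-1,"grip":-1},
    {"tx":0,"ty":0,"tz":0,"turn":-1,"grip":-1}
  ]
}}

```text
clock: 10.9
position: [0.5535, 0.0282, 0.1793]
ee_rot: [0.753, 3.049, -0.007]
force: [0.0, -0.5, 0.2]
width: 0.998
```

Emit:
{"fn": "drive_tool", "kwargs": {
  "increments": [
    {"tx":0,"ty":0,"tz":0,"turn":-0.14,"grip":-1},
    {"tx":0,"ty":0,"tz":0,"turn":-0.28,"grip":-1},
    {"tx":0,"ty":0,"tz":0,"turn":-0.42,"grip":-1},
    {"tx":0,"ty":0,"tz":0,"turn":-0.56,"grip":-1},
    {"tx":0,"ty":0,"tz":0,"turn":-0.7,"grip":-1},
    {"tx":0,"ty":0,"tz":0,"turn":-0.84,"grip":-1},
    {"tx":0,"ty":0,"tz":0,"turn":-1,"grip":-1},
    {"tx":0,"ty":0,"tz":0,"turn":-1,"grip":-1}
  ]
}}

```text
clock: 11.7
position: [0.5535, 0.0283, 0.1792]
ee_rot: [-2.176, -2.265, 0.008]
force: [-0.3, 0.7, -0.1]
width: 1.0
```

```bash
python3 st.py
```

```text
clock 11.7
position [0.5535 0.0283 0.1792]
joints [-0.4176  0.376   0.3607  1.828  -0.1548  0.9697  0.0484]
force [-0.3288  0.662  -0.0888]
ft_torque [-0.0561  0.0147 -0.0087]
width 0.9995
yaw 2.292096864191657
```

Emit:
{"fn": "drive_tool", "kwargs": {
  "increments": [
    {"tx":0,"ty":0,"tz":0,"turn":0,"grip":1},
    {"tx":0,"ty":0,"tz":0,"turn":0,"grip":1},
    {"tx":0,"ty":0,"tz":0,"turn":0,"grip":1},
    {"tx":0,"ty":0,"tz":0,"turn":0,"grip":1},
    {"tx":0,"ty":0,"tz":0,"turn":0,"grip":1},
    {"tx":0,"ty":0,"tz":0,"turn":0,"grip":1},
    {"tx":0,"ty":0,"tz":0,"turn":0,"grip":1},
    {"tx":0,"ty":0,"tz":0,"turn":0,"grip":1}
  ]
}}

```text
clock: 12.5
position: [0.5535, 0.0283, 0.1792]
ee_rot: [-2.176, -2.265, 0.008]
force: [0.1, 0.3, 0.5]
width: 0.606
```

Emit:
{"fn": "drive_tool", "kwargs": {
  "increments": [
    {"tx":0,"ty":0,"tz":0.001,"turn":0.1,"grip":1},
    {"tx":0,"ty":0,"tz":0.002,"turn":0.2,"grip":1},
    {"tx":0,"ty":0,"tz":0.003,"turn":0.3,"grip":1},
    {"tx":0,"ty":0,"tz":0.004,"turn":0.4,"grip":1},
    {"tx":0,"ty":0,"tz":0.005,"turn":0.5,"grip":1},
    {"tx":0,"ty":0,"tz":0.006,"turn":0.6,"grip":1},
    {"tx":0,"ty":0,"tz":0.006,"turn":0.7,"grip":1},
    {"tx":0,"ty":0,"tz":0.007,"turn":0.8,"grip":1},
    {"tx":0,"ty":0,"tz":0.008,"turn":0.9,"grip":1},
    {"tx":0,"ty":0,"tz":0.0085,"turn":1,"grip":1},
    {"tx":0,"ty":0,"tz":0.0085,"turn":1,"grip":1}
  ]
}}

```text
clock: 13.6
position: [0.5534, 0.0282, 0.1826]
ee_rot: [0.749, 3.049, -0.007]
force: [-0.3, 0.2, -0.2]
width: 0.614
```

Emit:
{"fn": "drive_tool", "kwargs": {
  "increments": [
    {"tx":0,"ty":0,"tz":0.001,"turn":0.1,"grip":1},
    {"tx":0,"ty":0,"tz":0.002,"turn":0.2,"grip":1},
    {"tx":0,"ty":0,"tz":0.003,"turn":0.25,"grip":1},
    {"tx":0,"ty":0,"tz":0.003,"turn":0.25,"grip":1}
  ]
}}

```text
clock: 14.0
position: [0.5533, 0.0281, 0.1837]
ee_rot: [0.348, 3.12, -0.007]
force: [0.3, -0.7, -0.6]
width: 0.605
```

```bash
python3 st.py
```

```text
clock 14.0
position [0.5533 0.0281 0.1837]
joints [-0.199   0.3593  0.0645  1.809  -0.0219  0.9732  1.2222]
force [ 0.3152 -0.694  -0.5716]
ft_torque [ 0.0635 -0.0294 -0.0115]
width 0.6048
yaw 77.26557888581489
```

Emit:
{"fn": "drive_tool", "kwargs": {
  "increments": [
    {"tx":0,"ty":0,"tz":0.003,"turn":0,"grip":1},
    {"tx":0,"ty":0,"tz":0.006,"turn":0,"grip":1},
    {"tx":0,"ty":0,"tz":0.009,"turn":0,"grip":1},
    {"tx":0,"ty":0,"tz":0.012,"turn":0,"grip":1}
  ]
}}

```text
clock: 14.4
position: [0.5534, 0.0282, 0.1887]
ee_rot: [0.349, 3.12, -0.007]
force: [-0.1, 1.0, 0.1]
width: 0.607
```

No resistance, so the cap is free of the thread. I'll lift it clear.

Emit:
{"fn": "drive_tool", "kwargs": {
  "increments": [
    {"tx":0,"ty":0,"tz":0.02,"turn":0,"grip":1},
    {"tx":0,"ty":0,"tz":0.05,"turn":0,"grip":1},
    {"tx":0,"ty":0,"tz":0.09,"turn":0,"grip":1},
    {"tx":0,"ty":0,"tz":0.13,"turn":0,"grip":1},
    {"tx":0,"ty":0,"tz":0.16,"turn":0,"grip":1},
    {"tx":0,"ty":0,"tz":0.17,"turn":0,"grip":1},
    {"tx":0,"ty":0,"tz":0.17,"turn":0,"grip":1}
  ]
}}

```text
clock: 15.1
position: [0.5537, 0.0282, 0.2574]
ee_rot: [0.349, 3.119, -0.006]
force: [-0.3, -0.4, -1.2]
width: 0.611
```

```bash
python3 st.py; python3 - <<'E'
from h import *
cv2.imwrite("pics/f.png",cv2.resize(get_image("side")[90:270,170:430,::-1],(780,540)))
p=observe()['position'];print((np.array([.476,.317,.08])-p)/.4)
E
```

```text
clock 15.1
position [0.5537 0.0282 0.2574]
joints [-0.2059  0.2926  0.0721  1.7097 -0.0179  1.1379  1.2185]
force [-0.3336 -0.4133 -1.225 ]
ft_torque [ 0.0144  0.0024 -0.0602]
width 0.6106
yaw 77.2250723593403
[-0.19326136  0.72205406 -0.44154916]
```

View pics/f.png

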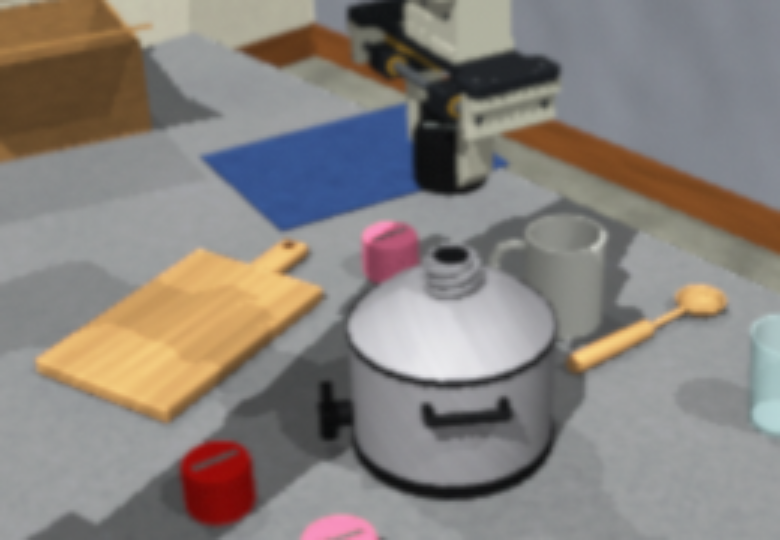

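The neck at about (453,258) is bare and the cap hangs in the gripper at about (440,155). Next I'll carry it over the board.

Emit:
{"fn": "drive_tool", "kwargs": {
  "increments": [
    {"tx":-0.01,"ty":0.04,"tz":0,"turn":0,"grip":1},
    {"tx":-0.03,"ty":0.11,"tz":0,"turn":0,"grip":1},
    {"tx":-0.05,"ty":0.2,"tz":0,"turn":0,"grip":1},
    {"tx":-0.08,"ty":0.3,"tz":0,"turn":0,"grip":1},
    {"tx":-0.11,"ty":0.4,"tz":0,"turn":0,"grip":1},
    {"tx":-0.14,"ty":0.5,"tz":0,"turn":0,"grip":1},
    {"tx":-0.16,"ty":0.6,"tz":-0.05,"turn":0,"grip":1},
    {"tx":-0.18,"ty":0.67,"tz":-0.12,"turn":0,"grip":1},
    {"tx":-0.19,"ty":0.71,"tz":-0.2,"turn":0,"grip":1},
    {"tx":-0.193,"ty":0.722,"tz":-0.28,"turn":0,"grip":1},
    {"tx":-0.193,"ty":0.722,"tz":-0.36,"turn":0,"grip":1},
    {"tx":-0.193,"ty":0.722,"tz":-0.42,"turn":0,"grip":1},
    {"tx":-0.193,"ty":0.722,"tz":-0.45,"turn":0,"grip":1},
    {"tx":-0.193,"ty":0.722,"tz":-0.46,"turn":0,"grip":1},
    {"tx":-0.193,"ty":0.722,"tz":-0.46,"turn":0,"grip":1}
  ]
}}

```text
clock: 16.65
position: [0.4762, 0.317, 0.0726]
ee_rot: [0.349, 3.12, -0.007]
force: [-0.5, 0.5, -0.2]
width: 0.609
```

```bash
python3 st.py; python3 - <<'E'
from h import *
cv2.imwrite("pics/g.png",cv2.resize(get_image("side")[90:270,130:390,::-1],(780,540)))
E
```

```text
clock 16.65
position [0.4762 0.317  0.0726]
joints [-0.6405  0.5237 -0.06    1.864   0.0501  0.7572  0.6188]
force [-0.4534  0.5085 -0.1643]
ft_torque [-0.0007  0.0249 -0.0056]
width 0.6092
yaw 77.21834850866462
```

View pics/g.png

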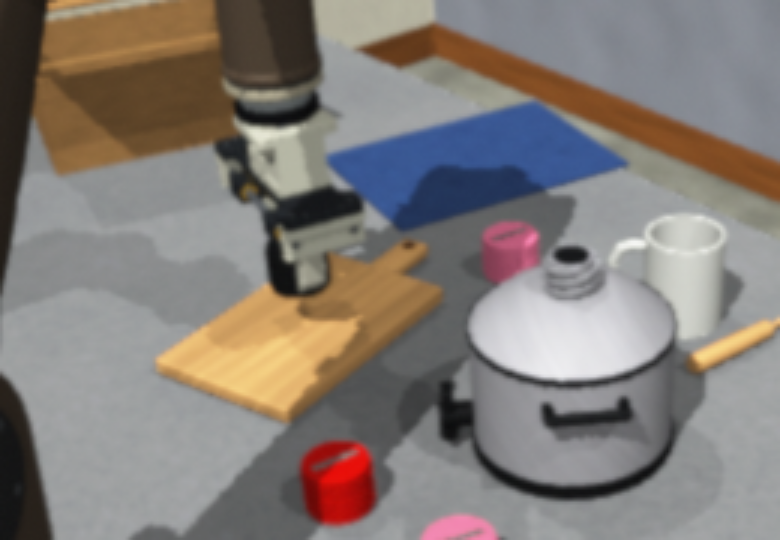

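The cap hangs over the middle of the slab, about at crop (298,270). I'll lower it, slowly near the bottom.

Emit:
{"fn": "drive_tool", "kwargs": {
  "increments": [
    {"tx":0,"ty":0,"tz":-0.02,"turn":0,"grip":1},
    {"tx":0,"ty":0,"tz":-0.04,"turn":0,"grip":1},
    {"tx":0,"ty":0,"tz":-0.06,"turn":0,"grip":1},
    {"tx":0,"ty":0,"tz":-0.075,"turn":0,"grip":1},
    {"tx":0,"ty":0,"tz":-0.085,"turn":0,"grip":1},
    {"tx":0,"ty":0,"tz":-0.092,"turn":0,"grip":1},
    {"tx":0,"ty":0,"tz":-0.097,"turn":0,"grip":1},
    {"tx":0,"ty":0,"tz":-0.1,"turn":0,"grip":1},
    {"tx":0,"ty":0,"tz":-0.1,"turn":0,"grip":1}
  ]
}}

```text
clock: 17.6
position: [0.4766, 0.3172, 0.0333]
ee_rot: [0.35, 3.119, -0.006]
force: [-0.4, 0.7, -0.7]
width: 0.604
```

Emit:
{"fn": "drive_tool", "kwargs": {
  "increments": [
    {"tx":0,"ty":0,"tz":-0.0025,"turn":0,"grip":1},
    {"tx":0,"ty":0,"tz":-0.0025,"turn":0,"grip":1}
  ]
}}

```text
clock: 17.8
position: [0.4767, 0.3173, 0.0324]
ee_rot: [0.35, 3.119, -0.005]
force: [0.2, -0.2, -0.5]
width: 0.609
```

Emit:
{"fn": "drive_tool", "kwargs": {
  "increments": [
    {"tx":0,"ty":0,"tz":-0.0025,"turn":0,"grip":1},
    {"tx":0,"ty":0,"tz":-0.0025,"turn":0,"grip":1}
  ]
}}

```text
clock: 18.0
position: [0.4766, 0.3173, 0.0313]
ee_rot: [0.349, 3.119, -0.005]
force: [0.1, 0.2, -0.5]
width: 0.608
```

Emit:
{"fn": "drive_tool", "kwargs": {
  "increments": [
    {"tx":0,"ty":0,"tz":-0.0025,"turn":0,"grip":1},
    {"tx":0,"ty":0,"tz":-0.0025,"turn":0,"grip":1}
  ]
}}

```text
clock: 18.2
position: [0.4766, 0.3172, 0.0302]
ee_rot: [0.35, 3.119, -0.006]
force: [-0.3, 0.2, 0.1]
width: 0.613
```

Emit:
{"fn": "drive_tool", "kwargs": {
  "increments": [
    {"tx":0,"ty":0,"tz":-0.0025,"turn":0,"grip":1},
    {"tx":0,"ty":0,"tz":-0.0025,"turn":0,"grip":1}
  ]
}}

```text
clock: 18.4
position: [0.4765, 0.3172, 0.0291]
ee_rot: [0.349, 3.119, -0.006]
force: [-0.3, 0.5, -1.4]
width: 0.607
```

Emit:
{"fn": "drive_tool", "kwargs": {
  "increments": [
    {"tx":0,"ty":0,"tz":-0.002,"turn":0,"grip":1},
    {"tx":0,"ty":0,"tz":-0.002,"turn":0,"grip":1}
  ]
}}

```text
clock: 18.6
position: [0.4766, 0.3172, 0.0283]
ee_rot: [0.35, 3.119, -0.006]
force: [0.3, -0.8, 0.3]
width: 0.613
```

Emit:
{"fn": "drive_tool", "kwargs": {
  "increments": [
    {"tx":0,"ty":0,"tz":-0.002,"turn":0,"grip":1},
    {"tx":0,"ty":0,"tz":-0.002,"turn":0,"grip":1}
  ]
}}

```text
clock: 18.8
position: [0.4766, 0.3173, 0.028]
ee_rot: [0.35, 3.119, -0.005]
force: [-1.8, -1.4, 5.5]
width: 0.608
```

Emit:
{"fn": "drive_tool", "kwargs": {
  "increments": [
    {"tx":0,"ty":0,"tz":-0.002,"turn":0,"grip":1},
    {"tx":0,"ty":0,"tz":-0.002,"turn":0,"grip":1}
  ]
}}

```text
clock: 19.0
position: [0.4766, 0.3173, 0.0279]
ee_rot: [0.349, 3.119, -0.005]
force: [-1.9, -2.0, 9.5]
width: 0.61
```

Contact at TCP z 0.028, as expected. I'll release and retreat straight up.

Emit:
{"fn": "drive_tool", "kwargs": {
  "increments": [
    {"tx":0,"ty":0,"tz":0,"turn":0,"grip":-1},
    {"tx":0,"ty":0,"tz":0,"turn":0,"grip":-1},
    {"tx":0,"ty":0,"tz":0,"turn":0,"grip":-1},
    {"tx":0,"ty":0,"tz":0,"turn":0,"grip":-1},
    {"tx":0,"ty":0,"tz":0,"turn":0,"grip":-1},
    {"tx":0,"ty":0,"tz":0,"turn":0,"grip":-1},
    {"tx":0,"ty":0,"tz":0.05,"turn":0,"grip":-1},
    {"tx":0,"ty":0,"tz":0.13,"turn":0,"grip":-1},
    {"tx":0,"ty":0,"tz":0.24,"turn":0,"grip":-1},
    {"tx":0,"ty":0,"tz":0.35,"turn":0,"grip":-1},
    {"tx":0,"ty":0,"tz":0.45,"turn":0,"grip":-1},
    {"tx":-0.1,"ty":0.1,"tz":0.5,"turn":0,"grip":-1},
    {"tx":-0.2,"ty":0.2,"tz":0.5,"turn":0,"grip":-1},
    {"tx":-0.3,"ty":0.3,"tz":0.5,"turn":0,"grip":-1},
    {"tx":-0.4,"ty":0.4,"tz":0.5,"turn":0,"grip":-1},
    {"tx":-0.4,"ty":0.5,"tz":0.5,"turn":0,"grip":-1},
    {"tx":-0.4,"ty":0.5,"tz":0.5,"turn":0,"grip":-1},
    {"tx":-0.4,"ty":0.5,"tz":0.5,"turn":0,"grip":-1}
  ]
}}

```text
clock: 20.8
position: [0.3146, 0.5195, 0.2274]
ee_rot: [0.343, 3.121, -0.005]
force: [0.0, -0.7, 0.4]
width: 0.998
```

```bash
python3 - <<'E'
from h import *
a=get_image("top")[60:300,100:460,::-1];b=get_image("side")[90:290,130:470,::-1]
cv2.imwrite("pics/i.png",np.vstack([cv2.resize(a,(480,300)),cv2.resize(b,(480,282))]))
cv2.imwrite("pics/j.png",cv2.resize(get_image("side")[150:240,170:300,::-1],(780,540),interpolation=2))
E
```

```text
(no output)
```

View pics/i.png

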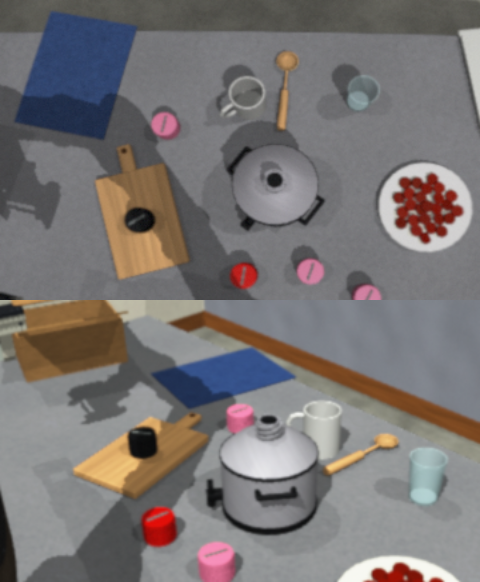

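View pics/j.png

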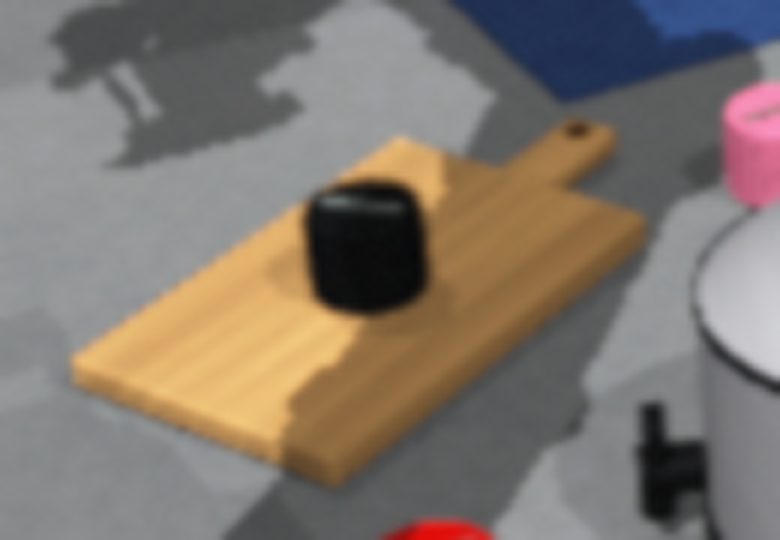

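The cap stands upright, mark up, at the middle of the slab: crop (367,245) from the side and (140,220) from the top. The measuring cup, spoon and tumbler are where they were, and the gripper is well away.

```bash
python3 - <<'E'
from cell import *
print(sign_off())
E
```

```text
the job is handed in; nothing more can be done
None
```

The black cap is unscrewed and standing upright on the middle of the cutting board's main slab. I handed the job in at about 21 s of the 64 s; no verdict is reported.

- **Unscrewing:** I turned the cap about 315° counter-clockwise with one regrip, raising the gripper along with the thread. Force readings during the turning and the lift-off stayed below about 2 N, so nothing was forced.
- **Setting down:** I lowered it in steps of about 1 mm. The board contact read up to 9.5 N with the gripper tip at z = 0.028 m, as expected. I then opened the gripper and backed away.
- **Last checks:** Pictures from both cameras show the cap upright with its mark on top, and its whole base on the slab. The measuring cup, tumbler and spoon look unmoved, judged by eye only. The gripper is clear of everything.

No check failed or disagreed. My first move call was refused because the rows left out the turn value, and the arm did not move.

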